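# Bring the broad flip stop over on the cut-off fence

## Robot

A 6-joint arm with a two-finger parallel gripper is mounted at the origin on the work surface. World frame = base frame: x ahead of the robot, y to its left, z up, the work surface at z = 0. Lengths are in m, angles in rad, forces in N, time in s.
With the tool pointing down it reaches from about 0.225 to 0.875 m from the base axis. Payload 3.4 kg.
Tool frame: the origin (TCP) lies between the finger pads; the fingertips stand 11 mm ahead of it and the grasp point (between the pads) lies 8 mm behind it; z points along the fingers, y is the line along which they close (so a half turn about z gives the same grasp; the last joint's range is limited). The gripper opens to 85 mm and grips with 20 to 120 N. Pads are 22 mm wide; open, the fingers measure 114 mm over their backs; the gripper's body (76 mm by 85 mm) begins 54 mm behind the grasp point. The pads swing forward as they close: fully open they stand 13 mm farther back than shut.
Start: joints at [1.145, 0.276, 1.505, -0, 1.361, -0.121], TCP at [0.173, 0.549, 0.242] pointing down, gripper open.
Joint ranges: [-2.89, 2.89], [-0.75, 2.08], [0.22, 2.7], [-1.18, 4.32], [0.11, 2.71], [-2.7, 2.7]. Speed limits (rad/s): [2.57, 2.57, 3.14, 3.14, 3.14, 3.14].

## Interface

Orientations are given as a unit quaternion [w, x, y, z].
In Python, from rig import manip, imaging gives the robot as it stands. The module is installed in compiled form; this text tells all that it offers.
- The arm moves only by the tool jog_arm, never from a script. Its argument "deltas" is one flat list of numbers, 7 for each row, row after row: the turn, a rotation vector about the world's x, y, z in degrees, then the shift along the world's x, y, z in mm, then the opening, from 0 (shut) to 1 (fully open). In form: [ax, ay, az, tx, ty, tz, gripper, ax, ay, az, tx, ty, tz, gripper, ...]. A call has 1 to 20 rows; each row is the pose to reach, as a shift and turn from the pose commanded when the call began; what a row does not reach only later rows make up. A row lasts 1/10 s, in which the tool goes at most 50 mm and 8.59 degrees, less where a joint would pass 70% of its speed; a pose out of reach is approached as far as the arm can. A call with a gripper value outside its range is refused whole. The fingers move at their own pace and stop on an object; "grip_force" is the grip in N (left out, the last holds). Time passes only in rows, so rows that repeat a pose let the fingers close. It gives the time, the measured TCP pose, the force, the opening and the grip force at its end, in the units of the state.
- manip.get_state(): the state, without advancing time (a new reading comes with each control period).
- imaging.get_image(name): name is "scene" or "top" or "wrist"; returns the picture (400x640x3 uint8, blue, green, red); there is no depth.
- imaging.calibration(name): a dict with "mtx" (3x3 intrinsics, pixels), "cam_to_world" (4x4, takes a point from camera to world coordinates). Camera axes: x right, y down, z forward; pixel columns grow to the right and rows downward; lengths in m; the calibration is good to about 2 mm. A picture is of the moment at which its call begins: read the wrist's pose just before it. calibration takes no time and is no camera call; for the wrist camera it gives the pose at the moment of the call.
- manip.sign_off(): hands the job in; it is judged then, once.
The state is a dict: "clock": time; "qpos": joint angles; "qd": joint speeds; "effort": joint torques, N m; "position": TCP position; "ee_rot": TCP orientation; "contact_force": force on the tool from outside, world axes, zero at the start; "moment": the same for the moment, N m; "width": finger opening in m; "gripper_force": force on a finger pad.
Only numpy, scipy, OpenCV 4.12 (cv2) and the standard library are available. Lean on these libraries where they do the work, as an engineer would, in place of code of your own. Each camera call takes 0.05 s, during which the arm holds its last target. There are 200 camera calls.

## Task

Both spring-loaded flip stops on the saw fence are folded back, away from you. Push the one with the broad paddle head forward over its spring until it snaps fully down in front of the fence, ready for the next blank; leave the narrow one folded back.

Things in the scene. Friction and masses are not known exactly. Their poses are not given: they have to be found in the camera images.
- broad_stop (a joint): Flip stop with the paddle: bare aluminium arm 18 mm wide, 10 thick, 110 long from hinge to tip; its last 46 mm are a plate 64 wide, 12 thick. 0 = folded back (0.60 rad behind upright), 0.60 = upright, 2.50 = down in front. Sprung over-centre: below 0.60 it springs back to 0, beyond 0.60 it snaps on to 2.50 by itself. To start it takes about 3 N pushed level at the tip; at upright nothing.
- broad_stop_hinge (a point): Middle of its hinge pin, between two dark steel cheeks (38 mm over both) on a 44 mm square foot on the fence; 60 mm above the bench, fixed. x axis: level, square to the fence, to the back (where the folded stops lean, away from the robot); y along fence and pin; z up. The stop swings in the x-z plane from the back (+x) over the top to the front (-x).
- broad_stop_tip (a point): Middle of the paddle's free end, moving with it, 110 mm from the pin. Folded back: 62 mm behind the pin, 151 mm above the bench. Upright: 170 mm above the bench. Brought over: 104 mm in front of the pin, 24 mm above the bench.
- narrow_stop (a joint): The other flip stop on the same fence (wooden batten 500 mm long, 45 wide, 35 high): same make, length, hinge height, spring, joint values and direction, but a plain 18 mm wide arm without a paddle. It stands 140 to 300 mm from the broad one along the fence, on either side. Starts folded back (0), to be left so.

How it is judged:
By the outcome, as a careful person would: the job done as asked, in the order asked, and still so for the second after the job is handed in, with the robot touching nothing.
It also fails if it takes over 32 s, if anything falls off the work surface, if the arm or the gripper's body presses on something with over 40 N, if the wrist force passes 120 N, or if a joint passes its speed limit or range.

## Working session

There is one attempt and no reset: what is moved stays moved. The work goes in short steps, Python scripts to look and compute and a tool call to move; the robot and the scene stay as the last step left them, time stands still between calls to the robot, and variables do not carry over. Pictures are saved under pics/ and viewed, at most 10 in all, crops included, and the job is handed in when it is done.

Besides the shell and the picture viewer there is one more tool, called after ">>>" in YAML: its name, and indented under it one key for each argument. jog_arm: Moves the arm, as the interface text tells. Its arguments: {"type":"object","properties":{"deltas":{"type":"array"},"grip_force":{"type":"number"}},"required":["deltas"]}

```bash
mkdir -p pics; python3 - <<'E'
from rig import manip, imaging
import cv2,numpy as np
np.set_printoptions(precision=4,suppress=True)
for n in("scene","top"):
    cv2.imwrite(f"pics/{n}1.png",imaging.get_image(n)); c=imaging.calibration(n); print(c["mtx"],c["cam_to_world"])
print(manip.get_state())
E
```

```text
[[432.0203   0.     318.0114]
 [  0.     432.0203 196.6803]
 [  0.       0.       1.    ]] [[ 0.4465  0.5175 -0.7299  1.0685]
 [ 0.8945 -0.277   0.3509 -0.2294]
 [-0.0206 -0.8096 -0.5866  0.5171]
 [ 0.      0.      0.      1.    ]]
[[398.3156   0.     313.6966]
 [  0.     398.3156 194.3144]
 [  0.       0.       1.    ]] [[ 0.022  -0.9935  0.1113  0.5142]
 [-0.9986 -0.0164  0.051  -0.0103]
 [-0.0489 -0.1123 -0.9925  0.7926]
 [ 0.      0.      0.      1.    ]]
{'clock': 0.1, 'qpos': array([ 1.145 ,  0.2765,  1.506 ,  0.    ,  1.3607, -0.121 ]), 'qd': array([-0.001 ,  0.0005, -0.0041,  0.0017,  0.0019, -0.0009]), 'effort': array([  0.0018, -41.7699, -24.6403,  -0.0001,   0.0058,   0.    ]), 'position': array([0.1724, 0.5481, 0.2415]), 'ee_rot': array([-0.0002,  0.1518,  0.9884, -0.0008]), 'contact_force': array([-0.3908, -0.0292, -0.2447]), 'moment': array([ 0.0237, -0.0214, -0.0432]), 'gripper_force': 0.0, 'width': 0.0853749801911525}
```

View pics/scene1.png

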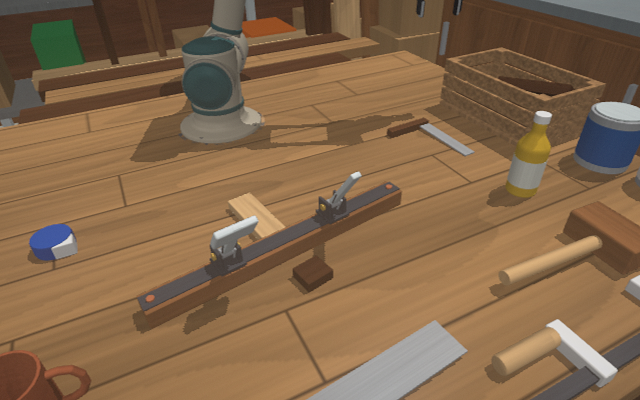

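View pics/top1.png

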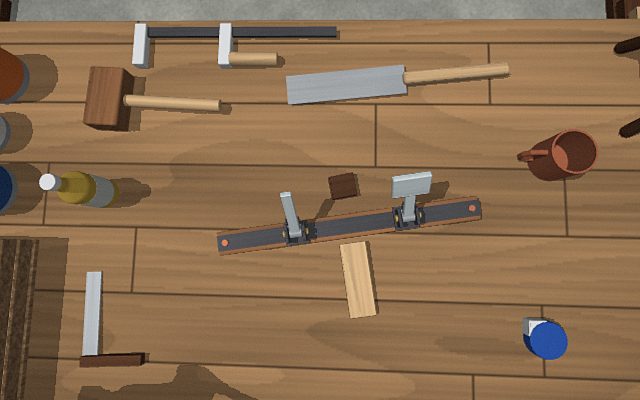

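The top view shows the broad stop's hinge near (409,215), with its paddle at (411,185) leaning away from the robot. The narrow stop's hinge is near (294,232) and its tip near (286,195). The fence's orange end dots are at (224,243) and (472,209). In the scene view the broad stop is the left one (228,240).

```bash
cat >h.py <<'E'
from rig import imaging
import numpy as np
def ray(n,u,z):
    c=imaging.calibration(n);T=c["cam_to_world"]
    d=T[:3,:3]@np.linalg.solve(c["mtx"],[*u,1]);o=T[:3,3]
    return o+d*(z-o[2])/d[2]
E
python3 - <<'E'
from h import *
import cv2
np.set_printoptions(precision=4,suppress=True)
a=ray("top",(224,243),.036);b=ray("top",(472,209),.036);print(a,b,np.degrees(np.arctan2(*(a-b)[:2])))
im=cv2.imread("pics/top1.png");hsv=cv2.cvtColor(im,cv2.COLOR_BGR2HSV)
m=((hsv[...,1]<50)&(hsv[...,2]>120)).astype(np.uint8)
m[:160]=0;m[240:]=0;m[:,:270]=0;m[:,450:]=0
for k in cv2.findContours(m,0,2)[0]:
    if cv2.contourArea(k)<60: continue
    r=cv2.minAreaRect(k);B=cv2.boxPoints(r);print(r)
    for p in B: print(p,ray("top",p,.151))
    print('c',ray("top",r[0],.14))
print('hinge',ray("top",(409,215),.06),'narrow',ray("top",(294,232),.06))
cv2.imwrite("pics/crop.png",cv2.resize(im[150:260,260:450],None,fx=4,fy=4))
E
```

```text
[0.5027 0.1979 0.036 ] [ 0.5763 -0.2683  0.036 ] -8.971479795786355
((290.058837890625, 213.7353057861328), (46.081764221191406, 11.884245872497559), 75.96376037597656)
[278.7059 192.8235] [0.5877 0.0799 0.151 ]
[290.2353 189.9412] [0.5927 0.0611 0.151 ]
[301.4118 234.6471] [0.5206 0.041  0.151 ]
[289.8824 237.5294] [0.5156 0.0595 0.151 ]
c [0.5546 0.0615 0.14  ]
((411.5, 196.0), (50.0, 39.0), 90.0)
[392. 171.] [ 0.6262 -0.1033  0.151 ]
[431. 171.] [ 0.6271 -0.1656  0.151 ]
[431. 221.] [ 0.5466 -0.1647  0.151 ]
[392. 221.] [ 0.5454 -0.1033  0.151 ]
c [ 0.5873 -0.1364  0.14  ]
hinge [ 0.5613 -0.1472  0.06  ] narrow [0.5261 0.0621 0.06  ]
```

View pics/crop.png

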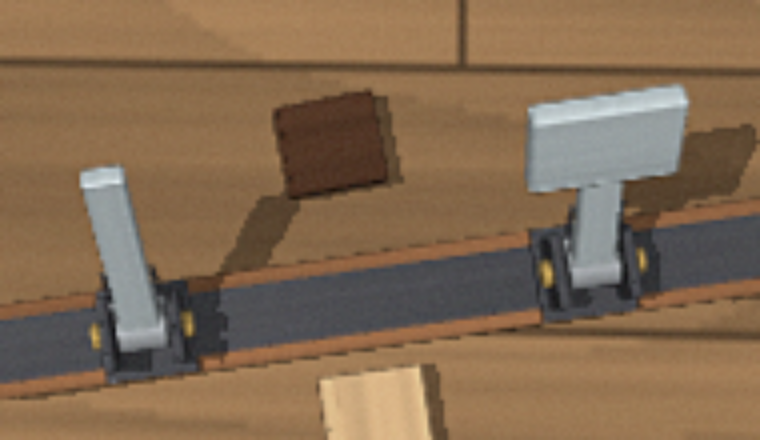

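The crop confirms the broad stop is the right one, with its pin centre near full-image (408.5,216). It leans back along the fence normal, at about +9° yaw. I'll move above and behind the paddle with the fingers closed.

>>> jog_arm:
  deltas: [0,0,2,25,-34,0,0.5,0,0,6,60,-82,0,0,0,0,26,495,-679,0,0,0,0,26,495,-679,0,0,0,0,26,495,-679,0,0,0,0,26,495,-679,0,0,0,0,26,495,-679,0,0,0,0,26,495,-679,0,0,0,0,26,495,-679,0,0,0,0,26,495,-679,0,0,0,0,26,495,-679,0,0,0,0,26,495,-679,0,0,0,0,26,495,-679,0,0,0,0,26,495,-679,0,0,0,0,26,495,-679,0,0,0,0,26,495,-679,0,0,0,0,26,495,-679,0,0,0,0,26,495,-679,0,0,0,0,26,495,-679,0,0,0,0,26,495,-679,0,0]

```text
clock: 2.1
position: [0.6666, -0.1294, 0.2417]
ee_rot: [-0.001, -0.075, 0.997, 0.001]
contact_force: [0.0, 0.3, 0.0]
width: 0.0001
gripper_force: 0.0
```

>>> jog_arm:
  deltas: [0,0,0,0,0,-30,0,0,0,0,0,0,-60,0,0,0,0,0,0,-90,0,0,0,0,0,0,-106,0,0,0,0,0,0,-106,0]

```text
clock: 2.6
position: [0.6647, -0.1277, 0.134]
ee_rot: [-0.003, -0.075, 0.997, 0.001]
contact_force: [-0.3, 0.5, 0.3]
width: -0.0001
gripper_force: 0.0
```

```bash
python3 - <<'E'
from rig import manip, imaging
import cv2
cv2.imwrite("pics/s2.png",cv2.resize(imaging.get_image("scene")[100:320,100:430],None,fx=2,fy=2))
s=manip.get_state();print(s["position"],s["contact_force"])
E
```

```text
[ 0.66611237 -0.12836113  0.13591038] [-0.03793893 -0.34114773  1.4762852 ]
```

View pics/s2.png

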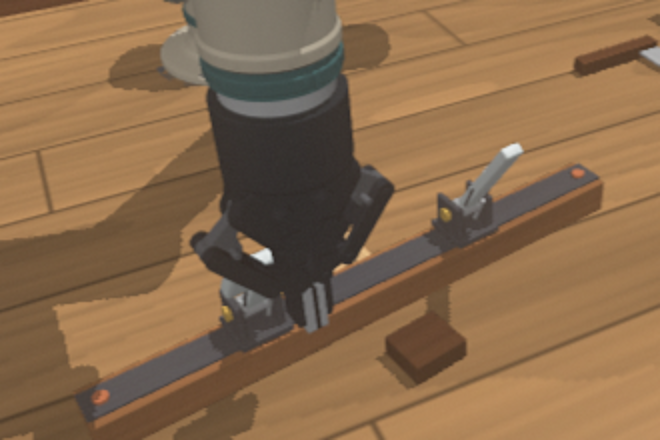

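The fingertips are behind the paddle and in line with it, and nothing is touching yet. I'll push along the fence normal toward the robot.

>>> jog_arm:
  deltas: [0,0,0,-10,-1.6,0,0,0,0,0,-20,-3.2,0,0,0,0,0,-30,-4.7,0,0,0,0,0,-40,-6.3,0,0,0,0,0,-48,-7.6,0,0,0,0,0,-56,-8.8,0,0,0,0,0,-64,-10,0,0,0,0,0,-72,-11.4,0,0,0,0,0,-80,-12.6,0,0,0,0,0,-88,-14,0,0,0,0,0,-96,-15.2,0,0,0,0,0,-104,-16.4,0,0,0,0,0,-112,-17.7,0,0,0,0,0,-118,-18.6,0,0,0,0,0,-118,-18.6,0,0,0,0,0,-118,-18.6,0,0]

```text
clock: 4.25
position: [0.549, -0.1491, 0.1356]
ee_rot: [-0.001, -0.074, 0.997, 0.0]
contact_force: [0.5, 0.1, -0.1]
width: -0.0001
gripper_force: 0.0
```

```bash
python3 - <<'E'
from rig import manip, imaging
import cv2
cv2.imwrite("pics/s3.png",cv2.resize(imaging.get_image("scene")[100:320,100:430],None,fx=2,fy=2))
s=manip.get_state();print(s["position"],s["contact_force"])
E
```

```text
[ 0.54936954 -0.1490902   0.13573519] [ 0.96615563  0.27190654 -0.50223836]
```

View pics/s3.png

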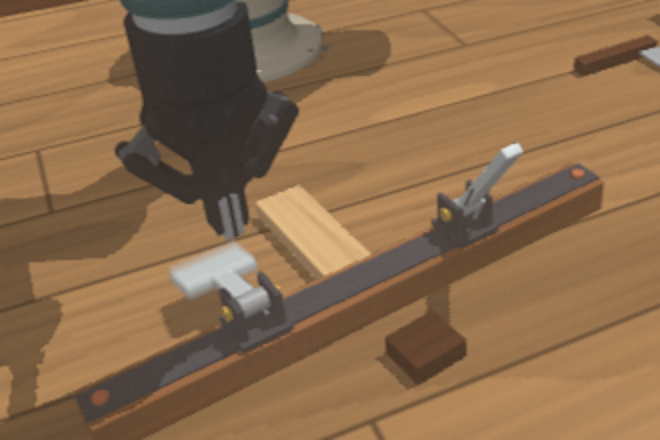

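The paddle has gone over to the front (crop 215,270) and is clear of the fingers, but I can't tell whether it's fully down. I'll lift straight up, back away and check.

>>> jog_arm:
  deltas: [0,0,0,0,0,30,0,0,0,0,0,0,70,0,0,0,0,0,0,110,0,0,0,0,40,-40,130,0,0,0,0,80,-80,130,0,0,0,0,110,-120,130,0,0,0,0,110,-160,130,0,0,0,0,110,-160,130,0,0,0,0,110,-160,130,0]

```text
clock: 5.2
position: [0.6596, -0.3105, 0.2645]
ee_rot: [-0.001, -0.073, 0.997, 0.001]
contact_force: [-0.5, -0.2, -0.1]
width: -0.0
gripper_force: 0.0
```

```bash
python3 - <<'E'
from rig import manip, imaging
import cv2
from h import *
im=imaging.get_image("scene");t=imaging.get_image("top")
o=np.vstack([cv2.resize(im[170:300,150:400],(560,291)),cv2.resize(t[150:290,260:530],(560,290))])
cv2.imwrite("pics/s4.png",o)
s=manip.get_state();print(s["clock"],s["position"],s["contact_force"])
h=np.array([.559,-.147,.06]);n=np.array([.988,.156,0]);v=np.array([-.156,.988,0])
for name in("scene","top"):
  c=imaging.calibration(name);T=np.linalg.inv(c["cam_to_world"])
  for q in(2.5,2.2,1.9):
    a=.6-q; tip=h+.11*(np.sin(a)*n+np.array([0,0,np.cos(a)]))
    for w in(-.032,.032):
      p=c["mtx"]@(T@np.r_[tip+w*v,1])[:3];print(name,q,(p[:2]/p[2]).round(1))
E
```

```text
5.3 [ 0.65936477 -0.3080971   0.26581957] [0.03335695 1.23276341 0.07971757]
scene 2.5 [184.4 240.2]
scene 2.5 [218.6 225.9]
scene 2.2 [179.3 224. ]
scene 2.2 [214.3 210. ]
scene 1.9 [176.  209.8]
scene 1.9 [212.2 196. ]
top 2.5 [431.4 270. ]
top 2.5 [397.3 274.5]
top 2.2 [436.3 274.7]
top 2.2 [400.7 279.4]
top 1.9 [440.8 274. ]
top 1.9 [403.5 279. ]
```

View pics/s4.png

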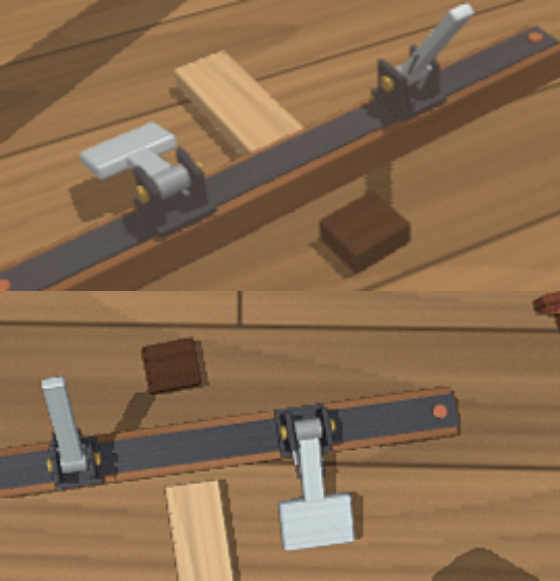

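The broad paddle's tip corners are at scene pixels (187,240) and (216,225). The prediction for fully down (2.50) is (184,240) and (219,226). The narrow stop is still folded back, and the arm is clear of everything.

```bash
python3 -c "
from rig import manip
print(manip.sign_off())"
```

```text
the job is handed in; nothing more can be done
None
```

The broad stop is fully down in front of the fence and the narrow one is still folded back; I handed the job in at about 5.3 s with the arm clear of everything.

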